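# Push the cap bin home under its chute

## Task

The lidded bottle-cap bin has been knocked out from under its chute. Push it back along the counter, without gripping, lifting or tipping it, until it sits square in its corner, up against both the long back stop and the short side stop, so the chute empties into the window in its lid. Leave the shaker tins, the speed opener and the bar spoon where they are.

Things in the scene. Friction and masses are not known exactly. Their poses are not given: they have to be found in the camera images.
- cap_bin: Loose bright-steel lidded bin, 110 (its x) x 140 (its y) x 66 mm tall, flat upright walls, 0.4-0.8 kg, window 68 x 72 mm in the lid's middle, hinge knuckles 4 mm proud on the lid near its +x edge. Origin: centre of the underside. Starts on the open -x, -y side of home (station axes), turned up to 0.35 rad. Its +x wall belongs against the back stop, its +y wall against the side stop.
- station: Fixed corner of two low dark-steel stops (point back_stop, point side_stop, both 30 mm tall) under a steel cap chute (point chute_lip). Origin: on the counter, exactly where the bin's origin lies when the bin is home, axes parallel; z up. The -x and -y sides of the corner are open.
- back_stop (a point): Top edge of the long back stop's flat face, at its mid-length, 30 mm above the counter. Axes as station. The face is the plane station x = +55 mm and runs from station y = -282 to +78 mm; the strip is 8 mm thick.
- side_stop (a point): Top edge of the short side stop's flat face, 30 mm above the counter, straight in +y of home. Axes as station. The face is the plane station y = +70 mm, from station x = -55 to +63 mm.
- chute_lip (a point): Middle of the underside of the chute's lower lip, station x = 0, y = +15 mm, 88 mm above the counter: the home bin passes freely under it. The chute is a trough 63 mm wide (x), its side walls 22 mm high, climbing at 30 degrees towards +y to y = 240 mm, 240 mm high; its post stands at y = 190 mm.
- tins: two nested steel shaker tins standing upright, 90 mm across at most, 200 mm tall, loose; bystander. Origin: centre of the underside.
- opener: matte black flat speed opener lying on the counter, about 140 x 36 x 8 mm, long along its x (from -55 to +86 mm), loose; bystander. Origin: underside, centre of the flat blade.
- spoon: gold-plated bar spoon lying on the counter beyond the back stop, about 240 mm long along its y, 7 mm tall, loose; bystander. Origin: underside, middle of its length.

How it is judged (in metres and radians):
At the end, for the whole second after the job is handed in: The bin's origin is within 6 mm (horizontally) of the station's origin, that is, against both stops, its sides within 0.05 rad of the stops, flat on the counter and at rest (horizontal distance between cap_bin and station below 0.006 m and angle between the x axis of cap_bin and the x axis of station, either way round below 0.05 rad and height (world z) of cap_bin below 0.004 m and angle between cap_bin's own z axis and vertical below 0.03 rad and linear speed of cap_bin below 0.01 m/s); the robot touches nothing.
It fails at once if the bin is lifted more than 8 mm or tipped more than 0.12 rad (height (world z) of cap_bin above 0.008 m or angle between cap_bin's own z axis and vertical above 0.12 rad).
It fails at once if the shaker tins, the opener or the spoon is moved more than 15 mm (distance of any of tins, opener, spoon from where it was at the start of the episode above 0.015 m).
It also fails if it takes over 56 s, if anything falls off the work surface, if the arm or the gripper's body presses on something with over 40 N, if the wrist force passes 120 N, or if a joint passes its speed limit or range.

## Robot

A 6-joint arm with a two-finger parallel gripper is mounted at the origin on the work surface. World frame = base frame: x ahead of the robot, y to its left, z up, the work surface at z = 0. Lengths are in mm, angles in rad, forces in N, time in s.
With the tool pointing down it reaches from about 350 to 975 mm from the base axis. Payload 7.1 kg.
Tool frame: the origin (TCP) lies between the finger pads; the fingertips stand 17 mm ahead of it and the grasp point (between the pads) lies 2 mm behind it (tip_reach is the y of the fingertips in the tool frame, in mm); y points along the fingers, x is the direction in which the jaws open and shut, and the axes are right-handed (so a half turn about y gives the same grasp; the last joint's range is limited). The gripper opens to 88 mm and grips with 3 to 60 N. Pads are 20 mm wide; open, the fingers measure 115 mm over their backs; the gripper's body (75 mm by 178 mm) begins 61 mm behind the grasp point.
Start: joints at [1.252, 0.423, 1.63, -0, 1.089, -0.019], TCP at [184.549, 597.115, 239.675] pointing down, gripper open.
Joint ranges: [-3, 3], [-0.9, 2.11], [0.09, 2.58], [-1.31, 4.45], [0.11, 2.69], [-2.54, 2.54]. Speed limits (rad/s): [2.39, 2.39, 3.01, 3.14, 3.14, 3.14].

## Interface

Orientations are given as a rotation vector (axis times angle).
In Python, from workcell import get_obs, get_image, camera_model, close_job, silhouettes, tip_of, tip_reach gives the robot as it stands. The module is installed in compiled form; this text tells all that it offers.
- The arm moves only by the tool arm_command, never from a script. Its argument "targets" is a list of rows, each a list of 4 numbers: the shift along the tool's x, y, z in mm, then the turn about the tool's y in rad. A call has 1 to 20 rows; each row shifts and turns the commanded pose from where the row before left it, along the tool's axes as they then stand; what a row does not reach is not made up. A row lasts 1/12 s, in which the tool goes at most 41.7 mm and 7.16 degrees, less where a joint would pass 70% of its speed; a pose out of reach is approached as far as the arm can. A call is refused whole if a number of a shift passes 41.7 or a number of a turn 0.125, either way. A call with a gripper value outside its range is refused whole. "gripper" is the opening in per cent of the stroke, from 0 (shut) to 100 (fully open), set as the call begins (left out, the last holds). The fingers move at their own pace and stop on an object; the grip force is fixed at half the most. Time passes only in rows, so rows that do not move let the fingers close. It gives the time, the measured TCP pose, the force and the opening at its end, in the units of the state.
- get_obs(): the state, without advancing time (a new reading comes with each control period).
- get_image(name): name is "scene" or "top" or "wrist"; returns the picture (384x512x3 uint8, blue, green, red); there is no depth.
- camera_model(name): a dict with "mtx" (3x3 intrinsics, pixels), "dist" ([k1, k2, p1, p2, k3] as OpenCV has them; the pictures are not rectified), "position" and "orientation" of the camera in the world. Camera axes: x right, y up, looking along -z (the intrinsics and any distortion apply to the point x, -y, -z); pixel columns grow to the right and rows downward; lengths in mm; the calibration is good to about 2 mm. A picture is of the moment at which its call begins: read the wrist's pose just before it. camera_model takes no time and is no camera call; for the wrist camera it gives the pose at the moment of the call.
- close_job(): hands the job in, once; it reports no verdict.
Trained networks look in the newest picture that a camera, given by its name, has taken for a name from the list of things; names that differ only in an ending like _2 or _b are one class to them, and where a whole thing is asked for, a point or a joint stands for the part that bears it (a point fixed in the world has none). Each returns a list of dicts, best first, with "conf" (0 to 1); they miss things now and then, are a little off and sometimes report something else, mostly with a low value. They report only what shows in the picture. A call takes as long as a camera call.
- silhouettes(camera, thing): "pixels" (384x512 bool, what is visible of it) and "at" ([column, row] in pixels, amid what is visible of it).
- tip_of(camera, thing): "at" ([column, row] in pixels: a listed point, or the origin of a listed thing).
The state is a dict: "t": time; "qpos": joint angles; "qvel": joint speeds; "joint_torque": joint torques, N m; "ee_pos": TCP position; "orientation": TCP orientation; "ft_force": force on the tool from outside, world axes, zero at the start; "moment": the same for the moment, N m; "width": finger opening in mm.
Only numpy, scipy, OpenCV 4.12 (cv2) and the standard library are available. Lean on these libraries where they do the work, as an engineer would, in place of code of your own. Each camera call takes 0.05 s, during which the arm holds its last target. There are 200 camera calls.

## Working session

There is one attempt and no reset: what is moved stays moved. The work goes in short steps, Python scripts to look and compute and a tool call to move; the robot and the scene stay as the last step left them, time stands still between calls to the robot, and variables do not carry over. Pictures are saved under pics/ and viewed, about 8 in all and at most 12, crops included, and the job is handed in when it is done.

Besides the shell and the picture viewer there is one more tool, called after "Request:" by a JSON object that holds its "op" and its "data", one argument or row to a line. arm_command: Moves the arm, as the interface text tells. Its arguments: {"type":"object","properties":{"targets":{"type":"array","items":{"type":"array","items":{"type":"number"}}},"gripper":{"type":"number"}},"required":["targets"]}

```bash
mkdir -p pics; cat > h.py <<'E'
import numpy as np, cv2
from scipy.spatial.transform import Rotation as R
from workcell import *
def ray(cam,uv,cm=None):
    c=cm or camera_model(cam)
    p=cv2.undistortPoints(np.array([[uv]],float),np.array(c["mtx"]),np.array(c["dist"]))[0,0]
    o=np.array(c["orientation"]); 
    M=R.from_rotvec(o).as_matrix() if o.shape==(3,) else o
    return np.array(c["position"]),M@np.array([p[0],-p[1],-1.])
def onz(cam,uv,z):
    o,d=ray(cam,uv); return o+d*(z-o[2])/d[2]
def proj(cam,P):
    c=camera_model(cam);M=R.from_rotvec(c["orientation"]).as_matrix()
    q=(np.atleast_2d(P)-c["position"])@M*[1,-1,-1]
    return cv2.projectPoints(q,np.zeros(3),np.zeros(3),np.array(c["mtx"]),np.array(c["dist"]))[0][:,0]
E
python3 - <<'E'
from h import *
print(get_obs())
for n in("scene","top"):
    cv2.imwrite(f"pics/{n}0.png",get_image(n)); c=camera_model(n); print(n,c["position"],c["orientation"])
    for t,z in(("cap_bin",0),("station",0),("back_stop",30),("side_stop",30),("chute_lip",88),("tins",0),("opener",0),("spoon",0)):
        for r in tip_of(n,t)[:2]: print(t,round(r["conf"],2),np.round(r["at"]),np.round(onz(n,r["at"],z)))
E
```

```text
{'t': 0.0, 'qpos': array([ 1.25201304e+00,  4.23818417e-01,  1.63066052e+00, -1.89396721e-05,
        1.08856551e+00, -1.89819681e-02]), 'qvel': array([-0.00116217,  0.00169672, -0.00136149,  0.00069548, -0.00199569,
        0.00025857]), 'joint_torque': array([ 1.16227246e-03, -5.44638097e+01, -2.73658293e+01,  6.44092332e-02,
        2.29505904e-02, -1.39464432e-04]), 'ee_pos': array([184.39270006, 596.65227669, 238.92724561]), 'orientation': array([-1.33711242, -0.98472348,  0.98667437]), 'ft_force': array([ 0.22965871, -0.30673067,  0.57044952]), 'moment': array([-0.00097639,  0.00921379,  0.03849333]), 'width': 87.85877644286894}
scene [1274.62326918  586.92497727  783.57823044] [0.4577232  1.03933746 2.16035885]
cap_bin 0.88 [268. 192.] [522. -66.   0.]
cap_bin 0.63 [367. 225.] [431. 226.   0.]
station 0.67 [297. 234.] [600. 113.   0.]
back_stop 0.67 [257. 222.] [665.  25.  30.]
side_stop 0.87 [320. 240.] [597. 185.  30.]
chute_lip 0.9 [304. 217.] [612. 138.  88.]
tins 0.76 [367. 226.] [435. 229.   0.]
opener 0.54 [215. 159.] [ 517. -316.    0.]
spoon 0.48 [234. 248.] [756.  30.   0.]
top [ 458.065858    -57.91831312 1384.85955961] [ 0.10360714 -0.08641057 -1.54936636]
cap_bin 0.72 [267. 233.] [506. -64.   0.]
back_stop 0.56 [242. 177.] [666.  12.  30.]
side_stop 0.73 [182. 204.] [582. 183.  30.]
chute_lip 0.82 [200. 198.] [594. 123.  88.]
tins 0.7 [165. 255.] [433. 234.   0.]
opener 0.74 [346. 222.] [ 541. -299.    0.]
opener 0.57 [268. 231.] [509. -69.   0.]
spoon 0.55 [240. 152.] [746.  22.   0.]
```

```bash
python3 - <<'E'
from h import *
a=cv2.imread("pics/top0.png")
cv2.imwrite("pics/top0c.png",cv2.resize(a[110:310,120:387],(800,600),interpolation=cv2.INTER_CUBIC))
a=cv2.imread("pics/scene0.png")
cv2.imwrite("pics/scene0c.png",cv2.resize(a[110:310,160:427],(800,600),interpolation=cv2.INTER_CUBIC))
for n in("top","scene"):
    s=silhouettes(n,"cap_bin")[0]; m=s["pixels"].astype(np.uint8)
    print(n,s["conf"],m.sum(),cv2.minAreaRect(cv2.findNonZero(m)))
E
```

```text
top 0.72 1897 ((266.3935852050781, 230.75814819335938), (39.05103302001953, 49.633445739746094), 76.86598205566406)
scene 0.84 2038 ((271.75, 182.75), (56.288536071777344, 41.42583465576172), 18.43494987487793)
```

View pics/top0c.png

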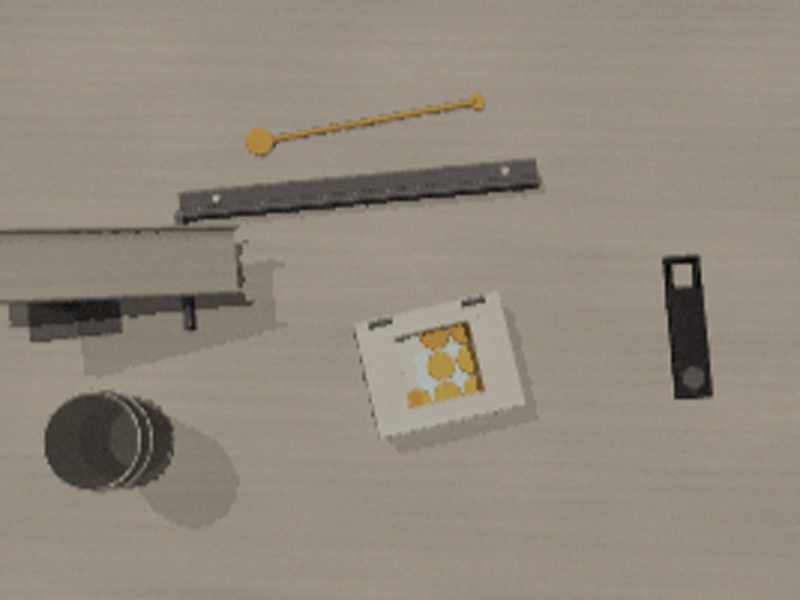

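View pics/scene0c.png

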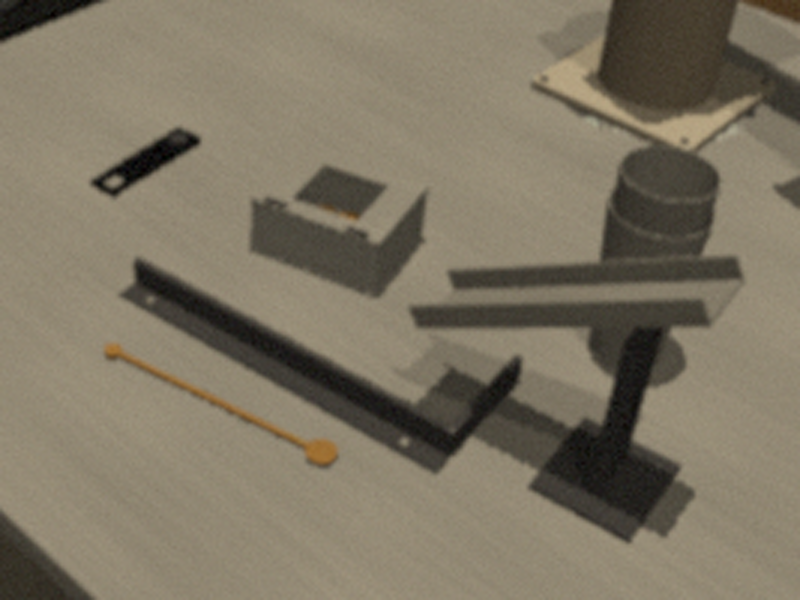

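The top view shows the bin's lid corners at about (357,325), (497,292), (525,404) and (382,437) in the crop. The back stop runs from (180,215) to (538,182), and the tins and opener are clear of the pushing lanes. Next I'll fit the bin and station poses.

```bash
python3 - <<'E'
from h import *
def un(p,off): return [(p[0]+.5)/2.996-.5+off[0],(p[1]+.5)/3-.5+off[1]]
T=lambda p,z: onz("top",un(p,(120,110)),z)
S=lambda p,z: onz("scene",un(p,(160,110)),z)
c=np.array([T(p,66) for p in((357,325),(497,292),(525,404),(382,437))])
print("lid top",np.round(c,1).tolist(),c.mean(0),[np.linalg.norm(c[i]-c[i-1]) for i in range(4)])
for e in((c[0]-c[1]),(c[3]-c[2])): print("yaw",np.arctan2(-e[0],e[1]))
for e in((c[0]-c[3]),(c[1]-c[2])): print("yaw",np.arctan2(e[1],e[0]))
c2=np.array([S(p,66) for p in((374,241),(252,199),(427,188))]);print("lid scene(+x+y,+x-y,-x+y)",np.round(c2,1).tolist())
b=[T((180,220),0),T((540,188),0)];print("back bottom edge top",b,np.arctan2(b[1][0]-b[0][0],b[0][1]-b[1][1]))
b=[S((137,260),30),S((452,432),30)];print("back top edge scene",b,np.arctan2(b[0][0]-b[1][0],b[1][1]-b[0][1]),np.linalg.norm(b[0]-b[1]))
print("side top",S((519,357),30))
o=get_obs();print(R.from_rotvec(o["orientation"]).as_matrix().round(3))
E
```

```text
lid top [[542.9, 15.1, 66.0], [576.6, -116.5, 66.0], [472.1, -144.0, 66.0], [438.9, -10.9, 66.0]] [507.60674554 -64.08736612  66.        ] [np.float64(107.23308710433228), np.float64(135.8115431693138), np.float64(108.0762596008079), np.float64(137.1975876474944)]
yaw 0.2508180473965617
yaw 0.24467829079802703
yaw 0.2449736203177841
yaw 0.25782006930730356
lid scene(+x+y,+x-y,-x+y) [[543.2, 13.6, 66.0], [578.8, -113.7, 66.0], [440.4, -6.1, 66.0]]
back bottom edge top [array([648.68096309, 198.54100759,   0.        ]), array([ 687.66755622, -161.04484265,    0.        ])] 0.10799896090479508
back top edge scene [array([ 693.41303841, -154.6464897 ,   30.        ]), array([654.06926486, 198.74058641,  30.        ])] 0.11087676269384107 355.5704685129319
side top [540.20109702 184.11295291  30.        ]
[[ 0.295 -0.    -0.955]
 [ 0.955 -0.     0.295]
 [-0.    -1.     0.   ]]
```

Request:
{"op": "arm_command", "data": {
  "targets": [
    [0,0,0,-0.1],
    [0,0,0,-0.1],
    [0,0,0,-0.1],
    [0,0,0,-0.11],
    [-36,0,-8,0],
    [-36,0,-8,0],
    [-36,0,-8,0],
    [-36,0,-8,0],
    [-36,0,-8,0],
    [-36,0,-8,0],
    [-36,0,-8,0],
    [-36,0,-8,0],
    [-36,0,-8,0],
    [-36,0,-8,0],
    [-36,0,-8,0],
    [-36,0,-8,0],
    [-36,0,-8,0],
    [-36,0,-8,0],
    [-36,0,-8,0],
    [-36,0,-8,0]
  ]
}}

```text
t: 2.67
ee_pos: [375.5, 36.9, 240.1]
orientation: [-1.156, -1.291, 1.289]
ft_force: [1.4, -0.0, -0.7]
width: 87.5
```

```bash
cat >> h.py <<'E'
TH=0.11; O=np.array([603.,115.]); A=np.array([[np.cos(TH),np.sin(TH)],[-np.sin(TH),np.cos(TH)]])
def st(p): return A@(np.array(p)[:2]-O)
def show():
    o=get_obs(); M=R.from_rotvec(o["orientation"]).as_matrix()
    print("t",o["t"],"pos",o["ee_pos"].round(1),"station",st(o["ee_pos"]).round(1),"toolx",M[:,0].round(3),"ang",np.arctan2(M[1,0],M[0,0]).round(3),"F",o["ft_force"].round(1),"w",o["width"])
E
python3 -c "from h import *;show()"
```

```text
t 2.6667 pos [375.5  36.9 240.1] station [-234.7  -52.6] toolx [-0.11   0.994  0.   ] ang 1.681 F [ 1.4 -0.  -0.7] w 87.50436491056692
```

Request:
{"op": "arm_command", "data": {
  "targets": [
    [-38,0,-9,0],
    [-38,0,-9,0],
    [-38,0,-9,0],
    [0,30,0,0],
    [0,30,0,0],
    [0,30,0,0],
    [0,30,0,0],
    [0,30,0,0],
    [0,30,0,0],
    [0,20,0,0],
    [0,10,0,0],
    [0,0,0,0],
    [0,0,0,0]
  ]
}}

```text
t: 3.75
ee_pos: [414.6, -71.7, 29.8]
orientation: [-1.155, -1.29, 1.29]
ft_force: [0.7, 0.5, 0.5]
width: 87.8
```

```bash
python3 - <<'E'
from h import *
show()
cv2.imwrite("pics/t1.png",cv2.resize(get_image("top")[110:310,120:387],(800,600),interpolation=cv2.INTER_CUBIC))
E
```

```text
t 3.75 pos [414.6 -71.7  29.8] station [-207.7 -164.8] toolx [-0.11   0.994  0.   ] ang 1.681 F [0.7 0.5 0.5] w 87.75703672668804
```

View pics/t1.png

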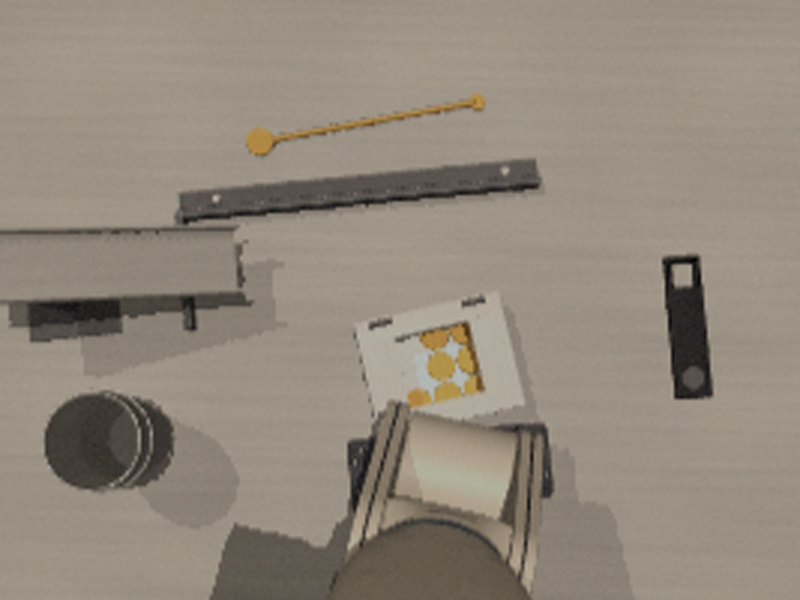

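The gripper stands behind the bin, clear of everything. I'll push towards the back stop.

Request:
{"op": "arm_command", "data": {
  "targets": [
    [0,0,-6,0],
    [0,0,-6,0],
    [0,0,-6,0],
    [0,0,-6,0],
    [0,0,-6,0],
    [0,0,-6,0],
    [0,0,-6,0],
    [0,0,-6,0],
    [0,0,-6,0],
    [0,0,-6,0],
    [0,0,-6,0],
    [0,0,-6,0],
    [0,0,-6,0],
    [0,0,-6,0],
    [0,0,-6,0],
    [0,0,-6,0],
    [0,0,-6,0],
    [0,0,-6,0],
    [0,0,-6,0],
    [0,0,-6,0]
  ]
}}

```text
t: 5.47
ee_pos: [532.2, -58.1, 29.7]
orientation: [-1.151, -1.287, 1.291]
ft_force: [-7.5, -0.2, 5.2]
width: 87.9
```

```bash
python3 - <<'E'
from h import *
show()
cv2.imwrite("pics/t2.png",cv2.resize(get_image("top")[110:310,120:387],(800,600),interpolation=cv2.INTER_CUBIC))
E
```

```text
t 5.4667 pos [532.2 -58.1  29.7] station [ -89.4 -164.3] toolx [-0.11   0.994  0.001] ang 1.681 F [-7.5 -0.2  5.2] w 87.90633261528446
```

View pics/t2.png

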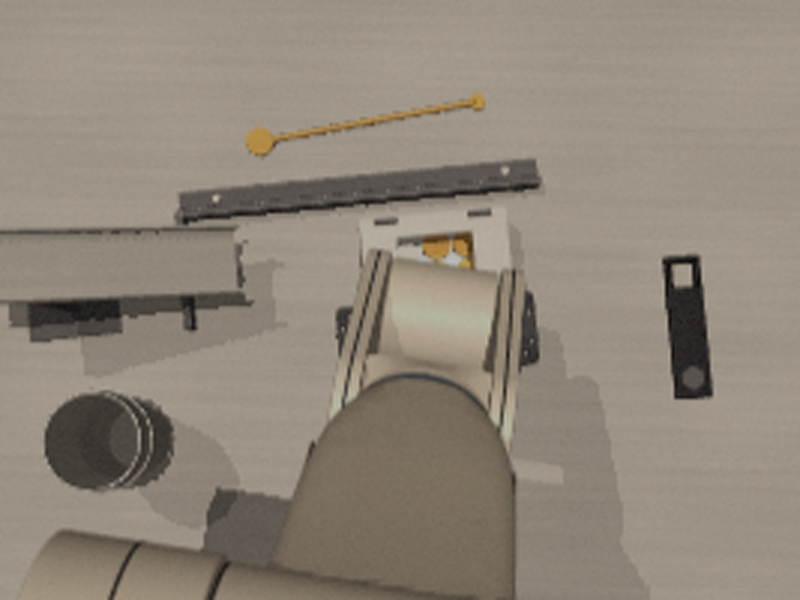

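Request:
{"op": "arm_command", "data": {
  "targets": [
    [0,0,-4,0],
    [0,0,-4,0],
    [0,0,-4,0],
    [0,0,-4,0],
    [0,0,-2,0],
    [0,0,-1,0],
    [0,0,0,0]
  ]
}}

```text
t: 6.1
ee_pos: [552.2, -56.2, 29.6]
orientation: [-1.154, -1.289, 1.29]
ft_force: [-4.3, 0.7, 1.6]
width: 88.1
```

Request:
{"op": "arm_command", "data": {
  "targets": [
    [0,0,-1,0],
    [0,0,-1,0],
    [0,0,-1,0]
  ]
}}

```text
t: 6.35
ee_pos: [554.6, -56.0, 29.6]
orientation: [-1.153, -1.289, 1.291]
ft_force: [-6.8, -0.6, 3.7]
width: 87.9
```

Request:
{"op": "arm_command", "data": {
  "targets": [
    [0,0,-1,0],
    [0,0,-1,0],
    [0,0,-1,0]
  ]
}}

```text
t: 6.6
ee_pos: [554.8, -55.9, 29.6]
orientation: [-1.149, -1.285, 1.293]
ft_force: [-18.3, -4.7, 14.3]
width: 88.0
```

Request:
{"op": "arm_command", "data": {
  "targets": [
    [0,0,-1,0],
    [0,0,-1,0]
  ]
}}

```text
t: 6.77
ee_pos: [554.7, -55.8, 29.4]
orientation: [-1.146, -1.282, 1.295]
ft_force: [-25.6, -7.0, 21.9]
width: 87.8
```

Request:
{"op": "arm_command", "data": {
  "targets": [
    [0,0,10,0],
    [0,0,20,0],
    [0,-35,5,0],
    [0,-40,0,0],
    [0,-35,0,0.1],
    [0,0,0,0.121],
    [0,0,0,0.121],
    [0,0,0,0.121],
    [0,0,0,0.121],
    [0,0,0,0.121],
    [0,0,0,0.121],
    [0,0,0,0.121],
    [0,0,0,0.121],
    [0,0,0,0.121],
    [0,0,0,0.121],
    [0,0,0,0.121],
    [0,0,0,0.121],
    [0,0,0,0.019],
    [0,0,0,0]
  ],
  "gripper": 50
}}

```text
t: 8.35
ee_pos: [526.6, -59.4, 140.0]
orientation: [-1.569, -0.09, 0.087]
ft_force: [0.1, -0.4, 0.1]
width: 43.9
```

```bash
python3 - <<'E'
from h import *
show()
i=get_image("top")
for r in tip_of("top","cap_bin")[:1]: print(r["conf"],st(onz("top",r["at"],0)))
for r in tip_of("scene","cap_bin")[:1]: print(r["conf"],st(onz("scene",r["at"],0)))
m=silhouettes("top","cap_bin")[0]["pixels"].astype(np.uint8)
b=cv2.boxPoints(cv2.minAreaRect(cv2.findNonZero(m)));print([st(onz("top",p,66)).round() for p in b])
E
```

```text
t 8.35 pos [526.6 -59.4 140. ] station [ -95.1 -164.9] toolx [0.994 0.112 0.002] ang 0.112 F [ 0.1 -0.4  0.1] w 43.94008599330442
0.58 [  -4.91994306 -174.95324125]
0.88 [-100.82772942 -171.02138148]
[array([  63., -105.]), array([  50., -247.]), array([ -24., -240.]), array([-11., -98.])]
```

Request:
{"op": "arm_command", "data": {
  "targets": [
    [0,0,-40,0],
    [0,0,-40,0],
    [23,0,-30,0],
    [30,0,-10,0],
    [30,0,0,0],
    [10,0,0,0],
    [0,30,0,0],
    [0,30,0,0],
    [0,30,0,0],
    [0,12,0,0],
    [0,8,0,0],
    [0,0,0,0]
  ]
}}

```text
t: 9.55
ee_pos: [630.3, -167.9, 28.4]
orientation: [-1.568, -0.085, 0.089]
ft_force: [-0.2, -0.2, 0.4]
width: 43.8
```

```bash
python3 - <<'E'
from h import *
show()
cv2.imwrite("pics/t3.png",cv2.resize(get_image("top")[110:310,120:387],(800,600),interpolation=cv2.INTER_CUBIC))
E
```

```text
t 9.55 pos [ 630.3 -167.9   28.4] station [  -3.9 -284.2] toolx [ 0.994  0.111 -0.003] ang 0.111 F [-0.2 -0.2  0.4] w 43.83923303511194
```

View pics/t3.png

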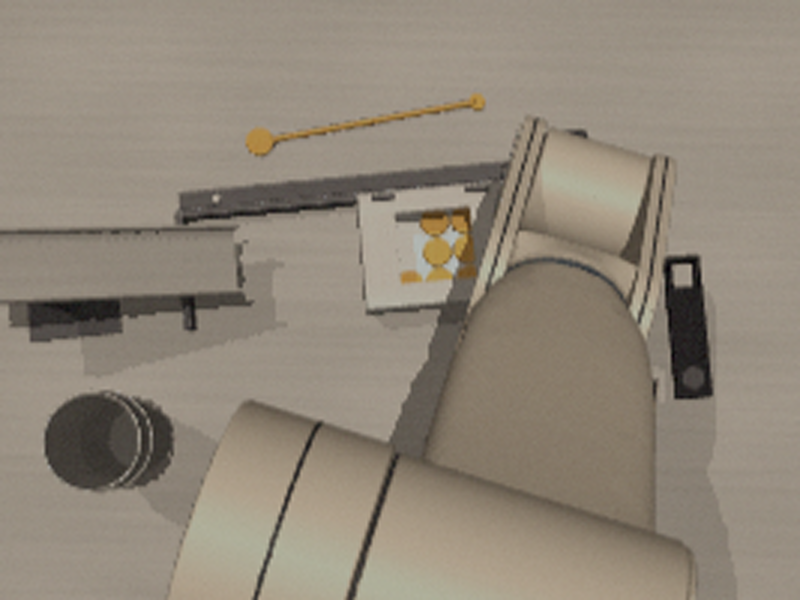

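Request:
{"op": "arm_command", "data": {
  "targets": [
    [0.1,0,6,0],
    [0.1,0,6,0],
    [0.1,0,6,0],
    [0.1,0,6,0],
    [0.1,0,6,0],
    [0.1,0,6,0],
    [0.1,0,6,0],
    [0.1,0,6,0],
    [0.1,0,6,0],
    [0.1,0,6,0],
    [0.1,0,6,0],
    [0.1,0,6,0],
    [0.1,0,6,0],
    [0.1,0,6,0],
    [0.1,0,6,0],
    [0.1,0,6,0],
    [0.1,0,6,0],
    [0.1,0,6,0],
    [0.1,0,6,0],
    [0.1,0,6,0]
  ]
}}

```text
t: 11.27
ee_pos: [619.3, -50.4, 30.3]
orientation: [-1.572, -0.086, 0.089]
ft_force: [-5.7, -13.5, 7.8]
width: 44.2
```

```bash
python3 - <<'E'
from h import *
show()
cv2.imwrite("pics/t4.png",cv2.resize(get_image("top")[110:310,120:387],(800,600),interpolation=cv2.INTER_CUBIC))
E
```

```text
t 11.2667 pos [619.3 -50.4  30.3] station [  -1.9 -166.2] toolx [ 0.994  0.112 -0.002] ang 0.112 F [ -5.7 -13.5   7.8] w 44.23154713264812
```

View pics/t4.png

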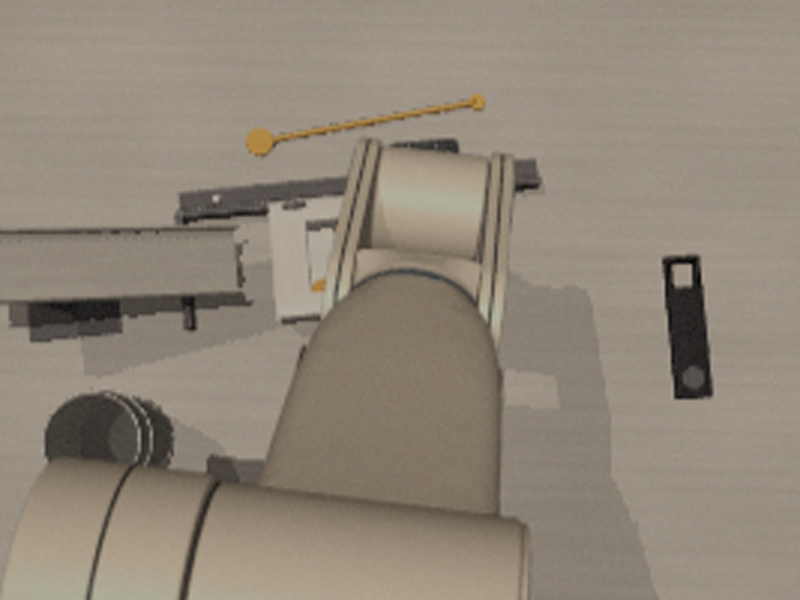

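```bash
python3 - <<'E'
from h import *
cv2.imwrite("pics/s4.png",cv2.resize(get_image("scene"),(800,600),interpolation=cv2.INTER_CUBIC))
E
```

```text
(no output)
```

View pics/s4.png

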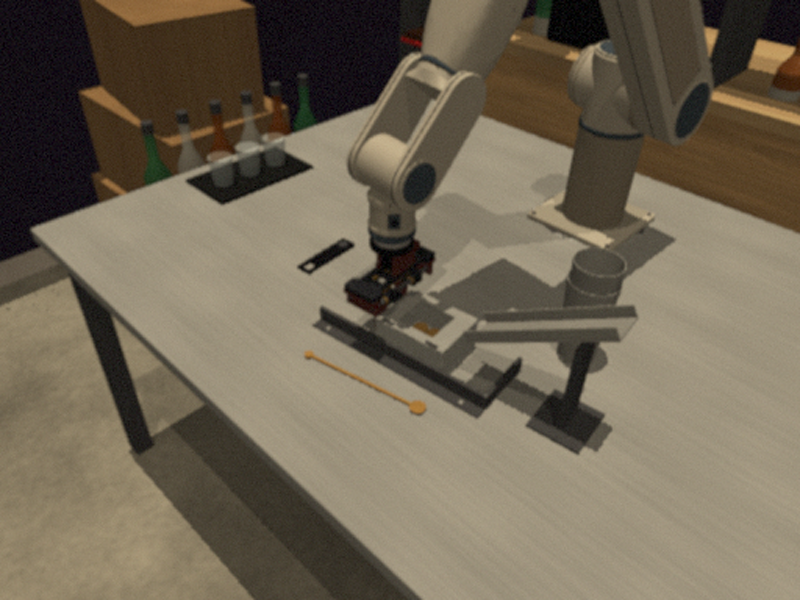

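The arm is well above the tins and chute, so I'll continue.

Request:
{"op": "arm_command", "data": {
  "targets": [
    [0.1,0,6,0],
    [0.1,0,6,0],
    [0.1,0,6,0],
    [0.1,0,6,0],
    [0.1,0,6,0],
    [0.1,0,6,0],
    [0.1,0,6,0],
    [0.1,0,6,0],
    [0.1,0,6,0],
    [0.1,0,6,0],
    [0,0,6,0],
    [0,0,4,0],
    [0,0,2,0]
  ]
}}

```text
t: 12.45
ee_pos: [611.3, 21.1, 30.0]
orientation: [-1.572, -0.085, 0.092]
ft_force: [-6.4, -15.6, 7.7]
width: 44.1
```

Request:
{"op": "arm_command", "data": {
  "targets": [
    [0,0,1,0],
    [0,0,1,0],
    [0,0,1,0]
  ]
}}

```text
t: 12.7
ee_pos: [611.0, 23.6, 30.0]
orientation: [-1.572, -0.085, 0.091]
ft_force: [-6.7, -15.6, 8.2]
width: 44.3
```

Request:
{"op": "arm_command", "data": {
  "targets": [
    [0,0,1.5,0],
    [0,0,1.5,0],
    [0,0,1.5,0],
    [0,0,1.5,0],
    [0,0,1,0]
  ]
}}

```text
t: 13.12
ee_pos: [610.2, 30.5, 30.0]
orientation: [-1.572, -0.085, 0.091]
ft_force: [-7.2, -16.6, 8.6]
width: 44.3
```

Request:
{"op": "arm_command", "data": {
  "targets": [
    [0,0,1,0],
    [0,0,1,0],
    [0,0,1,0]
  ]
}}

```text
t: 13.37
ee_pos: [609.9, 33.4, 30.0]
orientation: [-1.572, -0.085, 0.091]
ft_force: [-6.3, -16.9, 9.0]
width: 44.1
```

Request:
{"op": "arm_command", "data": {
  "targets": [
    [0,0,1,0],
    [0,0,1,0]
  ]
}}

```text
t: 13.53
ee_pos: [609.7, 35.4, 30.0]
orientation: [-1.572, -0.085, 0.091]
ft_force: [-6.8, -16.5, 9.6]
width: 43.7
```

Request:
{"op": "arm_command", "data": {
  "targets": [
    [0,0,1,0],
    [0,0,1,0],
    [0,0,1,0]
  ]
}}

```text
t: 13.78
ee_pos: [609.6, 35.8, 30.1]
orientation: [-1.575, -0.086, 0.092]
ft_force: [-5.0, -38.5, 8.6]
width: 43.9
```

Request:
{"op": "arm_command", "data": {
  "targets": [
    [0,0,1,0],
    [0,0,1,0]
  ]
}}

```text
t: 13.95
ee_pos: [609.7, 35.9, 30.1]
orientation: [-1.577, -0.086, 0.092]
ft_force: [-4.6, -48.4, 9.7]
width: 43.7
```

The bin stopped at station y ≈ -79.5, against an expected -80, and the force rose, so it is seated on the side stop. I'll back off and check.

Request:
{"op": "arm_command", "data": {
  "targets": [
    [0,0,-6,0],
    [0,0,-20,0],
    [0,0,-30,0],
    [0,-40,-30,0],
    [0,-40,-20,0],
    [0,-30,-40,0],
    [0,0,-40,0],
    [0,0,-40,0],
    [0,0,0,0]
  ]
}}

```text
t: 14.7
ee_pos: [635.8, -175.0, 126.8]
orientation: [-1.572, -0.086, 0.08]
ft_force: [-0.4, 0.5, 0.2]
width: 44.1
```

```bash
python3 - <<'E'
from h import *
show()
a=cv2.resize(get_image("top")[160:235,170:270],(800,600),interpolation=cv2.INTER_CUBIC)
cv2.imwrite("pics/t5.png",a)
cv2.imwrite("pics/s5.png",cv2.resize(get_image("scene")[170:275,225:365],(800,600),interpolation=cv2.INTER_CUBIC))
for x in(55,-55):
  for y in(70,-70):
    P=np.r_[O+A.T@[x,y],66]; print(x,y,(proj("top",P)[0]-[170,160])*8,(proj("scene",P)[0]-[225,170])*5.71)
E
```

```text
t 14.7 pos [ 635.8 -175.   126.8] station [   0.7 -291.8] toolx [0.994 0.106 0.004] ang 0.106 F [-0.4  0.5  0.2] w 44.10988898457626
55 70 [ 67.14877658 154.98675025] [488.28126156 404.32091108]
55 -70 [457.552555   119.58227352] [226.17014514 265.71311495]
-55 70 [ 88.56247712 461.46174916] [616.50644899 271.70073762]
-55 -70 [482.9058955  425.58907925] [362.62885108 149.08220138]
```

View pics/t5.png

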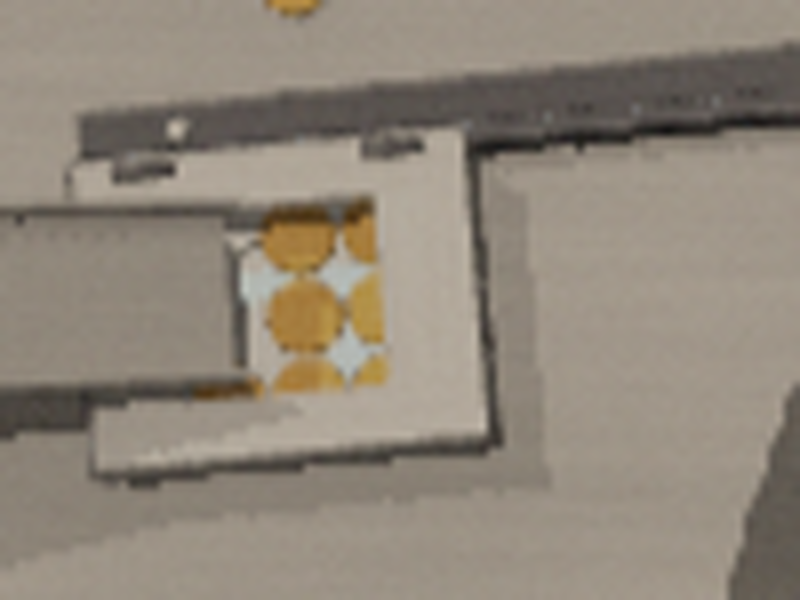

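View pics/s5.png

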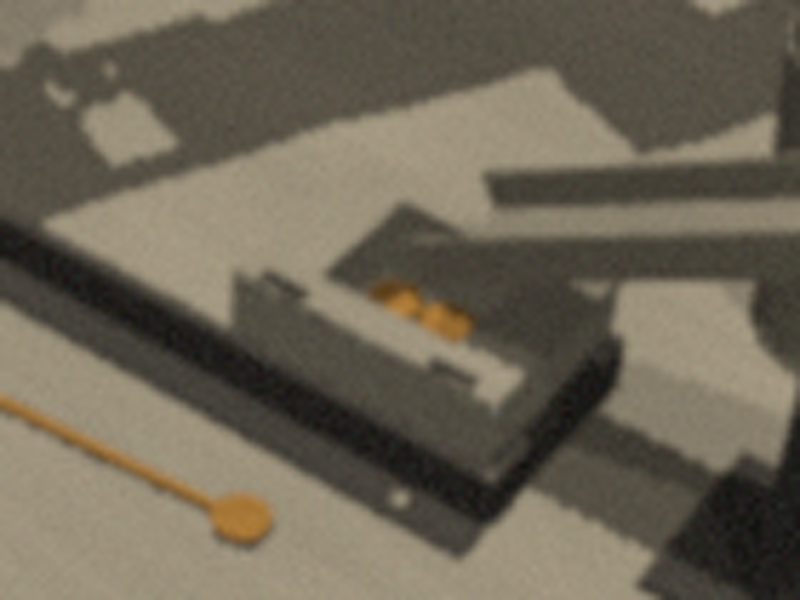

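The window shows under the lip and the bin is square, but the top view leaves room for a gap of about 2–3 mm at the back stop. I'll give it a gentle +x nudge with closed fingers on the -x wall, clear of the chute.

Request:
{"op": "arm_command", "data": {
  "targets": [
    [-35,0,0,0],
    [-40,0,0,0],
    [-36,0,10,0],
    [0,0,35,0],
    [0,0,35,0],
    [0,0,35,0],
    [0,0,35,0],
    [0,0,35,0],
    [0,0,35,0],
    [0,0,20,0],
    [0,0,5,0],
    [0,30,0,0],
    [0,30,0,0],
    [0,25,0,0],
    [0,10,0,0],
    [0,0,0,0]
  ],
  "gripper": 0
}}

```text
t: 16.13
ee_pos: [495.2, 62.4, 28.2]
orientation: [-1.569, -0.083, 0.091]
ft_force: [0.2, 0.7, 0.5]
width: 0.3
```

```bash
python3 -c "from h import *;show()"
```

```text
t 16.1333 pos [495.2  62.4  28.2] station [-112.9  -40.5] toolx [ 0.994  0.11  -0.005] ang 0.111 F [0.2 0.7 0.5] w 0.32237174372302857
```

Request:
{"op": "arm_command", "data": {
  "targets": [
    [8,0,0,0],
    [8,0,0,0],
    [8,0,0,0],
    [4,0,0,0],
    [3,0,0,0],
    [1,0,0,0],
    [1,0,0,0],
    [1,0,0,0]
  ]
}}

```text
t: 16.8
ee_pos: [530.9, 66.0, 30.4]
orientation: [-1.569, -0.086, 0.087]
ft_force: [-0.1, -0.1, -0.5]
width: 0.4
```

Request:
{"op": "arm_command", "data": {
  "targets": [
    [1,0,0,0],
    [1,0,0,0],
    [1,0,0,0]
  ]
}}

```text
t: 17.05
ee_pos: [533.9, 66.4, 30.2]
orientation: [-1.569, -0.086, 0.087]
ft_force: [0.6, 0.2, -0.1]
width: 0.0
```

Request:
{"op": "arm_command", "data": {
  "targets": [
    [1,0,0,0],
    [1,0,0,0],
    [1,0,0,0]
  ]
}}

```text
t: 17.3
ee_pos: [537.1, 66.7, 30.3]
orientation: [-1.569, -0.086, 0.086]
ft_force: [0.2, -0.1, 0.6]
width: 0.7
```

Request:
{"op": "arm_command", "data": {
  "targets": [
    [1,0,0,0],
    [1,0,0,0],
    [1,0,0,0]
  ]
}}

```text
t: 17.55
ee_pos: [539.3, 67.0, 30.2]
orientation: [-1.569, -0.085, 0.088]
ft_force: [-4.6, -0.2, 5.4]
width: 0.5
```

Request:
{"op": "arm_command", "data": {
  "targets": [
    [1,0,0,0],
    [1,0,0,0]
  ]
}}

```text
t: 17.72
ee_pos: [539.3, 67.0, 30.1]
orientation: [-1.569, -0.082, 0.091]
ft_force: [-11.4, -1.0, 13.2]
width: 0.7
```

Request:
{"op": "arm_command", "data": {
  "targets": [
    [1,0,0,0],
    [1,0,0,0]
  ]
}}

```text
t: 17.88
ee_pos: [539.3, 66.9, 30.1]
orientation: [-1.57, -0.079, 0.094]
ft_force: [-19.0, -2.7, 19.4]
width: 0.4
```

Request:
{"op": "arm_command", "data": {
  "targets": [
    [-4,0,0,0],
    [-15,0,0,0],
    [-25,0,0,0],
    [-10,-20,-20,0],
    [0,-40,-30,0],
    [0,-40,-40,0],
    [0,-20,-40,0],
    [0,0,-40,0],
    [0,0,-40,0],
    [0,0,0,0]
  ]
}}

```text
t: 18.72
ee_pos: [513.4, -134.9, 133.0]
orientation: [-1.572, -0.087, 0.079]
ft_force: [0.6, 0.2, -0.3]
width: 0.1
```

```bash
python3 - <<'E'
from h import *
show()
a=cv2.resize(get_image("top")[160:235,170:270],(800,600),interpolation=cv2.INTER_CUBIC)
cv2.imwrite("pics/t6.png",a)
get_image("scene")
for n in("top","scene"):
  for t in("tins","opener","spoon"):
    print(n,t,[ (round(r["conf"],2),np.round(onz(n,r["at"],0))) for r in tip_of(n,t)[:1]])
E
```

```text
t 18.7167 pos [ 513.4 -134.9  133. ] station [-116.5 -238.5] toolx [0.994 0.105 0.004] ang 0.106 F [ 0.6  0.2 -0.3] w 0.13514259862143457
top tins [(0.63, array([432., 233.,   0.]))]
top opener [(0.55, array([ 536., -308.,    0.]))]
top spoon [(0.77, array([758.,  22.,   0.]))]
scene tins []
scene opener [(0.59, array([ 534., -326.,    0.]))]
scene spoon [(0.61, array([753.,  32.,   0.]))]
```

View pics/t6.png

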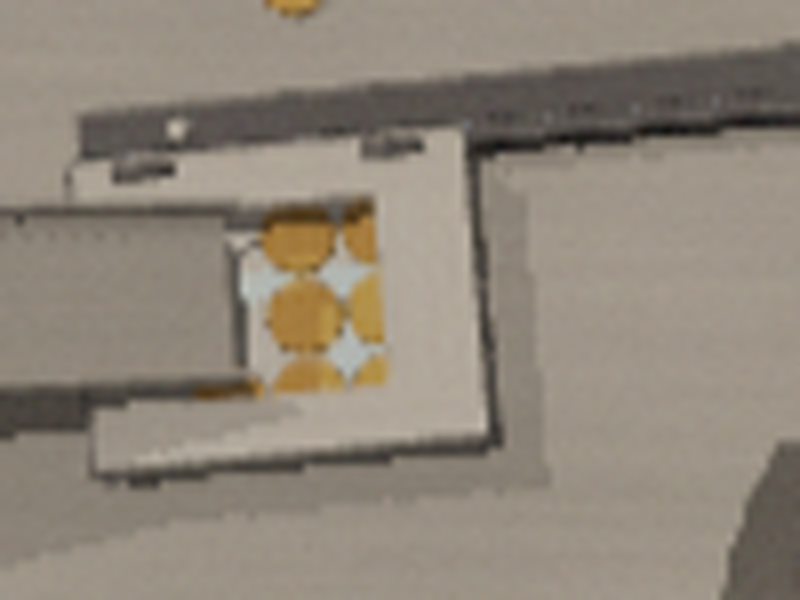

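The view hasn't changed: the bin was already against the back stop, since the force rose with no motion. It is square, with the window under the lip, so I'll hand in.

```bash
python3 -c "from h import *;show();print(close_job())"
```

```text
t 19.1167 pos [ 511.2 -127.7  131.5] station [-117.9 -231.1] toolx [ 0.994  0.112 -0.001] ang 0.112 F [0.1 0.1 0.2] w 0.17607106658564636
the job is handed in; nothing more can be done
None
```

The bin is back in its corner, square against both stops with its window under the chute lip, and I handed the job in at 19.1 s; no verdict was reported. I pushed it with the open fingers against the back stop, then slid it along the stop to the side stop. I finished with a nudge of about 19 N towards the back stop using the closed fingers.

**Seating:** At each stop the pushing force rose while the bin stood still. The stopping point was about 1.7 mm from my camera estimate at the back stop and 0.5 mm at the side stop. The final nudge did not move the bin, and the last top view shows it parallel to the stop.

**Disagreement:** In the top view the lid sat roughly 3–4 mm to the -x side of where my station estimate put it. I trusted the contact forces, because the nudge showed no gap and the image and calibration are only good to a few millimetres.

**Bystanders:** The arm stayed clear of the tins, opener and spoon, and none shows movement in the pictures. The network positions shifted by up to about 12 mm between readings, which I put down to detection noise. In the last scene view the network did not find the tins, but in the last top view they read within 2 mm of their starting place.

The gripper was clear of everything at hand-in, with about 0 N on the wrist.

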